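Load a test coupon under the spring clip of an inspection stage

ROBOT

A 6-joint arm with a two-finger parallel gripper is mounted at the origin on the work surface. World frame = base frame: x ahead of the robot, y to its left, z up, the work surface at z = 0. Lengths are in mm, angles in degrees, forces in N, time in s.
With the tool pointing down it reaches from about 300 to 850 mm from the base axis. Payload 4.2 kg.
Tool frame: the origin (TCP) lies midway between the tips of the shut fingers; the grasp point (between the pads) lies 19 mm behind it (env.grasp_offset is the distance from the TCP to the grasp point, in mm); z points along the fingers, y is the line along which they close (so a half turn about z gives the same grasp; the last joint's range is limited). The gripper opens to 91 mm and grips with 3 to 60 N. Pads are 32 mm wide; open, the fingers measure 118 mm over their backs; the gripper's body (76 mm by 178 mm) begins 60 mm behind the grasp point.
Start: joints at [69.5, 18.312, 89.639, -0, 72.044, -1.146], TCP at [190.565, 542.52, 213.976] pointing down, gripper open.
Joint ranges: [-177.97, 177.97], [-48.28, 115.42], [12.27, 149.76], [-77.06, 257.06], [2.81, 150.46], [-146.56, 146.56]. Speed limits (degrees/s): [147.25, 147.25, 180, 180, 180, 180].

INTERFACE

Orientations are given as [roll, pitch, yaw] about the fixed x, y, z axes, in that order (R = Rz(yaw) Ry(pitch) Rx(roll)).
In Python, from workcell import env, optics gives the robot as it stands. The module is installed in compiled form; this text tells all that it offers.
- The arm moves only by the tool send_rows, never from a script. Its argument "targets" is a list that holds one entry, the list of rows, each a list of 7 numbers: the turn, a rotation vector about the world's x, y, z scaled (see below), then the shift along the world's x, y, z scaled (see below), then the closure, from -1 (fully open) to 1 (shut). In form: [[[rx, ry, rz, x, y, z, gripper], ...]]. A call has 1 to 12 rows; each row shifts and turns the commanded pose from where the row before left it; what a row does not reach is not made up. The controller multiplies each number of a shift by 0.2 m and each number of a turn by pi/2 rad. A row lasts 1/10 s, in which the tool goes at most 50 mm and 8.59 degrees, less where a joint would pass 70% of its speed; a pose out of reach is approached as far as the arm can. A call with a number of a shift or a turn outside -1 to 1 is refused whole. A call with a gripper value outside its range is refused whole. The fingers move at their own pace and stop on an object; "grip_force" is the grip in N (left out, the last holds). Time passes only in rows, so rows that do not move let the fingers close. It gives the time, the measured TCP pose, the force, the opening and the grip force at its end, in the units of the state.
- env.state(): the state, without advancing time (a new reading comes with each control period).
- optics.grab_frame(name): name is "scene" or "top" or "wrist"; returns (picture, depth): 400x640x3 uint8, red, green, blue; 400x640 float32, mm along the optical axis (not along the pixel's ray), 0 where there is no reading.
- optics.camera_info(name): a dict with "camera_matrix" (3x3 intrinsics, pixels), "R" (3x3) and "t" (3): a world point X has camera coordinates R X + t; the wrist camera has in their place "mount" (4x4, takes a point from camera to tool coordinates, whose origin is the TCP and whose axes are the flange's). Camera axes: x right, y down, z forward; pixel columns grow to the right and rows downward; lengths in mm; the calibration is good to about 2 mm. A picture is of the moment at which its call begins: read the wrist's pose just before it. camera_info takes no time and is no camera call.
- env.job_done(): hands the job in; it is judged then, once.
Trained networks look in the newest picture that a camera, given by its name, has taken for a name from the list of things; names that differ only in an ending like _2 or _b are one class to them, and where a whole thing is asked for, a point or a joint stands for the part that bears it (a point fixed in the world has none). Each returns a list of dicts, best first, with "conf" (0 to 1); they miss things now and then, are a little off and sometimes report something else, mostly with a low value. They report only what shows in the picture. A call takes as long as a camera call. They do not tell look-alikes from the thing itself.
- optics.silhouettes(camera, name): "mask" (400x640 bool, what is visible of it) and "at" ([column, row] in pixels, amid what is visible of it).
- optics.place_of(camera, name): "at" ([column, row] in pixels: a listed point, or the origin of a listed thing).
The state is a dict: "time_s": time; "qpos": joint angles; "qvel": joint speeds; "effort": joint torques, N m; "ee_pos": TCP position; "ee_rot": TCP orientation; "force": force on the tool from outside, world axes, zero at the start; "torque": the same for the moment, N m; "gripper_width": finger opening in mm; "gripper_force": force on a finger pad.
Only numpy, scipy, OpenCV 4.12 (cv2) and the standard library are available. Lean on these libraries where they do the work, as an engineer would, in place of code of your own. Each camera call takes 0.05 s, during which the arm holds its last target. There are 200 camera calls.

TASK

Load the steel test coupon under the spring clip of the small inspection stage, without grasping or lifting anything: press the clip's paddle down with one fingertip so that the jaw rises, and keep it pressed while the other fingertip pushes the coupon along its channel, beneath the jaw and fully home against the stop. Then take the hand away so that the clip closes on the coupon, and leave everything else on the bench where it is.

Things in the scene. Friction and masses are not known exactly. Their poses are not given: they have to be found in the camera images.
- stage: Fixed dark metal inspection stage, 150 x 122 mm, yawed up to 0.45 rad. Origin on the bench (z = 0) under the channel's centre line; x along the channel, the way the coupon is pushed, y to the clip's side, z up. Channel floor at z = 10 mm, from x = -90 to 45 mm, between two low rails (tops at z = 14 mm) at y = -28.5 and 28.5 mm, 53 mm apart inside, x = -70 to 45 mm.
- stop (a point): Middle of the face of the stop, an aluminium bar across the far end of the channel (stage x = 45 mm, 44 mm wide, z = 10 to 20 mm). On the clip's side of it two bearing ears of the clip stand at stage x = 2 to 50 mm, y = 31 to 42 mm, up to z = 32 mm.
- clip (a joint): Rocking angle (rad) of the steel spring clip about an axle along stage x at y = 36, z = 26 mm. 0: at rest, jaw low. Grows as the paddle is pressed, at most 0.46; from 0.25 the jaw is above the coupon, 0.34 to 0.40 gives good room. Let go with the coupon beneath, it rests at about 0.24. The spring takes about 4.5 N at first, 9.5 N at 0.36 (at the middle of the paddle's width).
- jaw (a point): Middle of the underside of the nose at the jaw's tip, which hangs into the channel from the clip's arm: stage x = 14.5 to 30.5 mm, y = 2 to 8 mm. At rest it is 15 mm above the bench and blocks the coupon, whose top is at 22 mm.
- paddle (a point): Middle of the top of the rear half of the clip's paddle: a flat ridged steel plate, 3 mm thick, beside the channel, stage x = -88 to 40, y = 42 to 74 mm. Press anywhere on x = -88 to -10 mm; a fingertip can slide along it. At rest it slopes up 0.36 rad outward (z = 19 to 30 mm); at joint 0.36 it is level, top at z = 16 mm, so a second fingertip that low meets the coupon's end face.
- coupon: Flat loose steel coupon, 60 mm long (stage x) x 50 mm wide x 12 mm thick, 0.2 to 0.4 kg, small round marks on top. Origin at the centre of its underside, axes nearly as the stage's. It starts flat in the channel, 35 to 45 mm short of home, its front end before the jaw; its rear end face (x = -30 mm in its own frame) is the one to push.
- home (a point): Point on the channel floor where the coupon's origin is when its front end touches the stop (stage x = 15, y = 0, z = 10 mm); axes as the stage's.
- sleeve_a: short thick-walled dark steel tube standing upright, 34 mm outside, 18 mm bore, 55 mm tall; origin at the centre of its underside. Bystander, beside or beyond the stage.
- sleeve_b: short thick-walled dark steel tube standing upright, 34 mm outside, 18 mm bore, 55 mm tall; origin at the centre of its underside. Bystander, beside or beyond the stage.
- sleeve_c: short thick-walled dark steel tube standing upright, 34 mm outside, 18 mm bore, 55 mm tall; origin at the centre of its underside. Bystander, beside or beyond the stage.
- disc: brass disc, 44 mm across, 12 mm high, lying flat; origin at the centre of its underside. Bystander on the clip's side, beside or beyond the stage.
- caliper: digital caliper lying flat, 170 mm long, 10 mm high, origin under the middle of its beam. Bystander on the right.
- driver: screwdriver with black handle, 170 mm long, lying. Bystander on the left.
- mouse: round black computer mouse, 62 mm across, 32 mm high; origin at the centre of its underside. Bystander, far right.
Things that resemble listed ones, but are neither listed nor needed, are in the scene too. Several things have the shape of the coupon; the one meant has the colours described above.

How it is judged (in metres and radians):
On the way, in this order (a step that is already met when the one before it is completed fails the run):
1. a fingertip holds the clip open while the coupon is still short of the jaw (value of joint clip above 0.25 rad and contact force between the fingers and clip above 1.5 N and x of coupon in the frame of home below -0.025 m), for 0.1 s.
2. the coupon has been pushed home against the stop with the clip still held open (x of coupon in the frame of home between -0.003 and 0.003 m and z of coupon in the frame of home below 0.003 m and angle between coupon's own z axis and vertical below 0.05 rad and value of joint clip above 0.25 rad and contact force between the fingers and clip above 1.5 N), for 0.1 s.
At the end, for the whole second after the job is handed in: The coupon lies flat in the channel within 3 mm of home (front end against the stop), at rest, with the clip let go and its jaw pressing on the coupon's top (joint about 0.24, at least 1 N) (x of coupon in the frame of home between -0.003 and 0.003 m and z of coupon in the frame of home below 0.003 m and angle between coupon's own z axis and vertical below 0.05 rad and value of joint clip between 0.19 and 0.27 rad and contact force between clip and coupon above 1 N and linear speed of coupon below 0.01 m/s); the robot touches nothing.
It fails at once if the coupon is lifted (10 mm or more off the channel floor) or tipped (height (world z) of coupon above 0.02 m or angle between coupon's own z axis and vertical above 0.25 rad).
It fails at once if a bystander is moved more than 20 mm (distance of any of sleeve_a, sleeve_b, sleeve_c, disc, caliper, driver, mouse from where it was at the start of the episode above 0.02 m).
It also fails if it takes over 38 s, if anything falls off the work surface, if the arm or the gripper's body presses on something with over 40 N, if the wrist force passes 120 N, or if a joint passes its speed limit or range.

## Working session

There is one attempt and no reset: what is moved stays moved. The work goes in short steps, Python scripts to look and compute and a tool call to move; the robot and the scene stay as the last step left them, time stands still between calls to the robot, and variables do not carry over. Pictures are saved under pics/ and viewed, at most 10 in all, crops included, and the job is handed in when it is done.

Besides the shell and the picture viewer there is one more tool, called after "Request:" as name(argument=value, ...), one argument or row to a line, values as JSON. send_rows: Moves the arm, as the interface text tells. Its arguments: {"type":"object","properties":{"targets":{"type":"array"},"grip_force":{"type":"number"}},"required":["targets"]}

```bash
mkdir -p pics; cat > h.py <<'E'
import numpy as np, cv2
from workcell import env, optics
def cam(n):
    c=optics.camera_info(n); return np.array(c["camera_matrix"]),np.array(c["R"]),np.array(c["t"])
def ray(n,uv,z):
    K,R,t=cam(n); d=R.T@np.linalg.inv(K)@np.array([uv[0],uv[1],1.]); o=-R.T@t
    return o+d*(z-o[2])/d[2]
def deproj(n,uv,dep):
    K,R,t=cam(n); p=np.linalg.inv(K)@np.array([uv[0],uv[1],1.])*dep; return R.T@(p-t)
def proj(n,X):
    K,R,t=cam(n); p=K@(R@np.array(X,float)+t); return p[:2]/p[2]
def cloud(n,D):
    K,R,t=cam(n); v,u=np.mgrid[:400,:640]; p=np.stack([u*D,v*D,D],-1)@np.linalg.inv(K).T
    return (p-t)@R
def save(n,im): cv2.imwrite("pics/"+n,im[:,:,::-1])
E
python3 - <<'E'
from h import *
np.set_printoptions(precision=1,suppress=True)
for n in("top","scene"):
    im,D=optics.grab_frame(n); save(n+"1.png",im); np.save(n+"D.npy",D); np.save(n+"I.npy",im)
    print(n,-cam(n)[1].T@cam(n)[2])
    for k,z in(("coupon",10),("stop",15),("jaw",15),("paddle",25),("home",10)):
        for d in optics.place_of(n,k)[:3]: print(k,round(d["conf"],2),np.array(d["at"]),ray(n,d["at"],z))
print(env.state())
E
```

```text
top [ 402.    -5.8 1328.2]
coupon 0.7 [250.  216.6] [517.  210.7  10. ]
coupon 0.68 [322.7 236.6] [450.7  -8.   10. ]
coupon 0.66 [286.5 244.6] [429.7 101.4  10. ]
stop 0.71 [303.8 176.1] [636.1  44.6  15. ]
stop 0.63 [301.6 170.3] [654.2  50.9  15. ]
jaw 0.71 [433.4 179.4] [ 614.8 -349.    15. ]
jaw 0.67 [302.4 173.1] [645.5  48.7  15. ]
paddle 0.6 [285.2 200.8] [560.5 101.9  25. ]
home 0.61 [304.2 177. ] [634.1  43.6  10. ]
scene [994.6 429.7 777.5]
coupon 0.88 [333.4 236.3] [591.3  54.1  10. ]
coupon 0.8 [387.  214.3] [443.  105.6  10. ]
coupon 0.57 [403.8 252.8] [508.6 208.7  10. ]
stop 0.96 [313.4 249. ] [654.7  47.9  15. ]
stop 0.25 [261.7 124. ] [ 431.9 -421.4   15. ]
jaw 0.9 [321.7 245. ] [632.5  54.1  15. ]
paddle 0.72 [353.2 232.9] [557.8  89.2  25. ]
paddle 0.22 [318.4 243.9] [640.5  51.   25. ]
home 0.62 [318.8 246. ] [637.1  48.6  10. ]
{'time_s': 0.6, 'qpos': array([69.5, 18.3, 89.6, -0. , 72. , -1.1]), 'qvel': array([-0.1, -0.1, -0.1, -0. , -0. ,  0. ]), 'effort': array([  0. , -41.2, -23.2,   0.1,   0. ,  -0. ]), 'ee_pos': array([190.6, 542.5, 214. ]), 'ee_rot': array([180. ,   0. , 160.6]), 'force': array([-0. ,  0.2, -0.4]), 'torque': array([ 0.1,  0. , -0.1]), 'gripper_force': 0.0, 'gripper_width': 91.41222668394731}
```

View pics/top1.png

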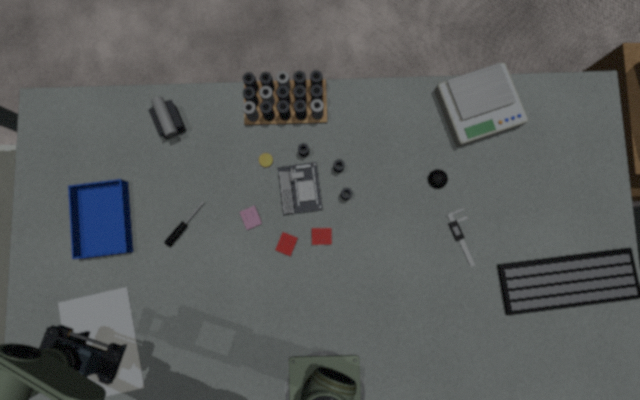

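View pics/scene1.png

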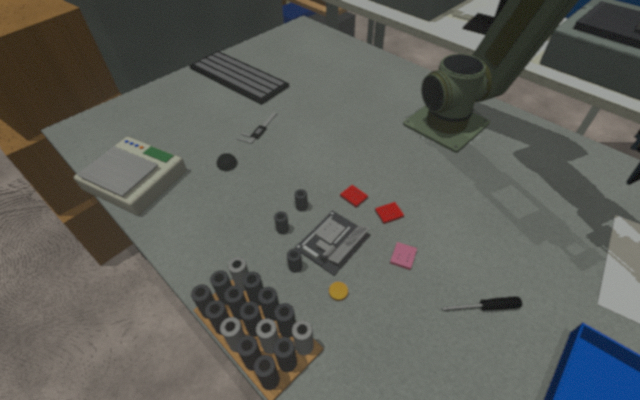

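Top view: the stage is at about (300,188) with a light grey coupon at (306,190) in its channel. The look-alikes are red at (287,244) and (322,237) and pink at (250,217). Only the grey one lies in the channel and is steel-coloured. Next I'll bring the wrist camera closer to confirm.

```bash
python3 - <<'E'
from h import *
np.set_printoptions(precision=3,suppress=True)
c=optics.camera_info("wrist");print(np.array(c["mount"]),c["camera_matrix"])
D=np.load("topD.npy");C=cloud("top",D)
m=(C[...,2]>6)&(C[...,2]<45)
m[:160]=0;m[218:]=0;m[:,:272]=0;m[:,328:]=0
n,l,s,_=cv2.connectedComponentsWithStats(m.astype(np.uint8))
for i in range(1,n):
    if s[i,4]>300:
        P=C[l==i][:,:2].astype(np.float32); print(s[i],cv2.minAreaRect(P))
E
```

```text
[[   0.      -0.972   -0.235   66.   ]
 [   1.      -0.       0.002    0.565]
 [  -0.002   -0.235    0.972 -170.601]
 [   0.       0.       0.       1.   ]] [[306.992   0.    317.959]
 [  0.    306.992 199.201]
 [  0.      0.      1.   ]]
[ 277  162   46   53 1775] ((601.345947265625, 59.175048828125), (152.23916625976562, 122.47373962402344), 5.8353657722473145)
```

Request:
send_rows(
  targets=[
    [[0,0,0.014,0.0874,-0.1189,-0.01,-0.1],[0,0,0.014,0.0874,-0.1189,-0.01,-0.1],[0,0,0.014,0.0874,-0.1189,-0.01,-0.1],[0,0,0.014,0.0874,-0.1189,-0.01,-0.1],[0,0,0.014,0.0874,-0.1189,-0.01,-0.1],[0,0,0.014,0.0874,-0.1189,-0.01,-0.1],[0,0,0.014,0.0874,-0.1189,-0.01,-0.1],[0,0,0.014,0.0874,-0.1189,-0.01,-0.1],[0,0,0.014,0.0874,-0.1189,-0.01,-0.1],[0,0,0.014,0.0874,-0.1189,-0.01,-0.1]],
  ],
)

```text
time_s: 1.6
ee_pos: [366.0, 303.7, 194.1]
ee_rot: [180.0, 0.0, 173.3]
force: [-0.2, -0.1, -0.4]
gripper_width: 50.0
gripper_force: 0.0
```

Request:
send_rows(
  targets=[
    [[0,0,0.014,0.0874,-0.1189,-0.032,-0.1],[0,0,0.014,0.0874,-0.1189,-0.032,-0.1],[0,0,0.014,0.0874,-0.1189,-0.032,-0.1],[0,0,0.014,0.0874,-0.1189,-0.032,-0.1],[0,0,0.014,0.0874,-0.1189,-0.032,-0.1],[0,0,0.014,0.0874,-0.1189,-0.032,-0.1],[0,0,0.014,0.0874,-0.1189,-0.032,-0.1],[0,0,0.014,0.0874,-0.1189,-0.032,-0.1],[0,0,0.014,0.0874,-0.1189,-0.032,-0.1],[0,0,0.014,0.0874,-0.1189,-0.032,-0.1],[0,0,0,0,0,0,-0.1],[0,0,0,0,0,0,-0.1]],
  ],
)

```text
time_s: 2.8
ee_pos: [540.1, 66.7, 129.8]
ee_rot: [180.0, -0.0, -174.2]
force: [0.4, 0.3, 0.4]
gripper_width: 50.3
gripper_force: 0.0
```

```bash
cat >> h.py <<'E'
from scipy.spatial.transform import Rotation as Ro
_c=cam
def wrist():
    s=env.state(); T=np.eye(4); T[:3,:3]=Ro.from_euler("xyz",s["ee_rot"],degrees=True).as_matrix(); T[:3,3]=s["ee_pos"]
    c=optics.camera_info("wrist"); M=T@np.array(c["mount"]); R=M[:3,:3].T
    W=(np.array(c["camera_matrix"]),R,-R@M[:3,3])
    global cam
    cam=lambda n: W if n=="wrist" else _c(n)
    return s
E
python3 - <<'E'
import h
from h import *
np.set_printoptions(precision=1,suppress=True)
s=h.wrist(); im,D=optics.grab_frame("wrist"); save("w1.png",im); np.savez("w1.npz",im=im,D=D,K=h.cam("wrist")[0],R=h.cam("wrist")[1],t=h.cam("wrist")[2])
for k,z in(("coupon",10),("stop",15),("jaw",15),("paddle",25),("home",10)):
    for d in optics.place_of("wrist",k)[:3]: print(k,round(d["conf"],2),np.array(d["at"]),h.ray("wrist",d["at"],z))
print(s)
E
```

```text
coupon 0.88 [252.4  93.6] [453.2  -0.1  10. ]
coupon 0.76 [289.6 238.1] [587.2  44.   10. ]
coupon 0.76 [465.2 177.7] [509.2 206.5  10. ]
jaw 0.67 [288.7 289.3] [641.1  47.8  15. ]
paddle 0.96 [347.2 221. ] [559.   97.3  25. ]
paddle 0.71 [169.9 213.5] [568.3 -68.1  25. ]
home 0.57 [290.9 276.7] [629.4  48.7  10. ]
{'time_s': 2.8, 'qpos': array([  5.8,  19.5, 100.9,   0. ,  59.6, -90. ]), 'qvel': array([ 1.3, -0.9,  0.5,  0.2,  0.1,  0.1]), 'effort': array([ -0.8, -39.2, -20.9,  -0.1,   0. ,  -0. ]), 'ee_pos': array([540.1,  66.7, 129.8]), 'ee_rot': array([ 180. ,   -0. , -174.2]), 'force': array([0.4, 0.3, 0.4]), 'torque': array([-0.,  0., -0.]), 'gripper_force': 0.0, 'gripper_width': 50.26729018754493}
```

View pics/w1.png

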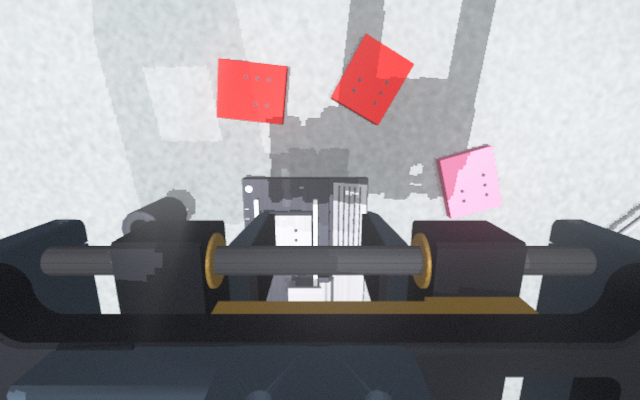

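Grey coupon rear edge visible at about row 214, columns 275-312, in the channel. The red (252,93), (372,80) and pink (468,182) ones lie outside the stage. The gripper hides the front of the stage, so I'll move forward for a clear view.

Request:
send_rows(
  targets=[
    [[0,0,0,0.18,0.01,0,-0.1],[0,0,0,0.18,0.01,0,-0.1],[0,0,0,0.18,0.01,0,-0.1],[0,0,0,0,0,0,-0.1],[0,0,0,0,0,0,-0.1]],
  ],
)

```text
time_s: 3.6
ee_pos: [647.8, 73.4, 129.4]
ee_rot: [180.0, -0.1, -174.1]
force: [-0.6, 0.9, 0.3]
gripper_width: 49.9
gripper_force: 0.0
```

```bash
python3 - <<'E'
import h
from h import *
np.set_printoptions(precision=1,suppress=True)
s=h.wrist(); im,D=optics.grab_frame("wrist"); np.savez("w2.npz",im=im,D=D,K=h.cam("wrist")[0],R=h.cam("wrist")[1],t=h.cam("wrist")[2])
for k,z in(("coupon",10),("stop",15),("jaw",15),("paddle",25),("home",10)):
    for d in optics.place_of("wrist",k)[:3]: print(k,round(d["conf"],2),np.array(d["at"]),h.ray("wrist",d["at"],z))
C=h.cloud("wrist",D)
m=(D>0)&(C[...,2]>5)&(C[...,2]<45)&(C[...,0]>500)&(C[...,0]<700)&(C[...,1]<130)&(C[...,1]>-20)
n,l,st,_=cv2.connectedComponentsWithStats(m.astype(np.uint8))
for i in range(1,n):
    if st[i,4]>300: print(st[i],cv2.minAreaRect(C[l==i][:,:2].astype(np.float32)))
o=np.array([618,43.5]);a=np.radians(5.8);Rz=np.array([[np.cos(a),-np.sin(a)],[np.sin(a),np.cos(a)]])
# rectified views: colour and height in provisional stage frame, 4px/mm
S=4; X,Y=np.meshgrid(np.arange(-100,75,1/S),np.arange(90,-55,-1/S))
def warp(z):
    W=np.stack([X,Y],-1)@Rz.T+o; P=np.concatenate([W,np.full(X.shape+(1,),z)],-1)
    K,R,t=h.cam("wrist"); p=(P@R.T+t)@K.T; return (p[...,:2]/p[...,2:]).astype(np.float32)
v=cv2.remap(im,warp(22.),None,cv2.INTER_LINEAR)
for x in range(-100,75,25): cv2.putText(v,str(x),((x+100)*S,12),0,.4,(255,0,0)); cv2.line(v,((x+100)*S,14),((x+100)*S,24),(255,0,0))
for y in range(-50,90,25): cv2.putText(v,str(y),(0,(90-y)*S),0,.4,(255,0,0))
save("rect.png",v); print(s["ee_pos"],s["ee_rot"],v.shape)
L=(C[...,:2]-o)@Rz
def prof(ax,lo,hi,rng):
    for q in range(*rng,3):
        k=(D>0)&(L[...,1-ax]>lo)&(L[...,1-ax]<hi)&(abs(L[...,ax]-q)<1.5)
        print(q,round(float(np.median(C[...,2][k])),1) if k.sum() else None,end="; ")
    print()
print("x prof y=-10");prof(0,-16,-6,(-105,75))
print("x prof paddle");prof(0,50,65,(-105,75))
print("y prof x=-80..-65");prof(1,-80,-65,(-50,90))
print("y prof coupon");prof(1,-45,-15,(-50,90))
E
```

```text
coupon 0.93 [483.6  65.6] [516.7 207.6  10. ]
coupon 0.68 [289.1 127.5] [587.2  41.6  10. ]
jaw 0.65 [292.6 186.1] [640.5  49.7  15. ]
paddle 0.67 [354.7 103.5] [561.2  97.2  25. ]
home 0.62 [290.3 176.9] [632.9  46.4  10. ]
[  239    55   138   166 20892] ((599.721435546875, 60.62890625), (150.1225128173828, 122.28496551513672), 5.704578399658203)
[647.8  73.4 129.4] [ 180.    -0.1 -174.1] (580, 700, 3)
x prof y=-10
-105 -0.1; -102 -0.2; -99 -0.3; -96 -0.3; -93 0.1; -90 9.4; -87 9.9; -84 9.8; -81 9.4; -78 9.7; -75 9.8; -72 10.1; -69 9.9; -66 9.7; -63 10.2; -60 9.7; -57 21.9; -54 21.7; -51 21.9; -48 21.9; -45 21.9; -42 21.7; -39 21.9; -36 21.7; -33 22.1; -30 21.8; -27 21.9; -24 22.1; -21 21.8; -18 21.8; -15 22.1; -12 22.0; -9 22.1; -6 224.5; -3 231.4; 0 231.5; 3 231.5; 6 243.8; 9 252.4; 12 231.5; 15 167.9; 18 10.2; 21 9.9; 24 9.9; 27 9.8; 30 9.9; 33 9.8; 36 9.8; 39 9.6; 42 9.9; 45 18.8; 48 20.0; 51 19.6; 54 9.7; 57 9.9; 60 None; 63 -0.0; 66 -0.0; 69 -0.3; 72 -0.2; 
x prof paddle
-105 0.1; -102 -0.2; -99 0.1; -96 -0.1; -93 -0.1; -90 22.4; -87 23.6; -84 23.4; -81 23.8; -78 23.0; -75 23
[... 635 characters left out ...]
; -2 10.2; 1 10.0; 4 9.8; 7 9.9; 10 9.9; 13 9.8; 16 9.9; 19 9.9; 22 9.8; 25 9.9; 28 10.5; 31 9.9; 34 9.8; 37 10.0; 40 9.9; 43 6.2; 46 17.9; 49 20.0; 52 21.3; 55 22.7; 58 23.5; 61 24.7; 64 25.9; 67 26.7; 70 28.2; 73 29.2; 76 29.5; 79 5.1; 82 0.1; 85 0.1; 88 0.0; 
y prof coupon
-50 -0.3; -47 -0.2; -44 -0.3; -41 9.6; -38 9.7; -35 9.8; -32 9.8; -29 13.9; -26 13.8; -23 21.8; -20 21.7; -17 21.9; -14 21.9; -11 21.9; -8 21.8; -5 21.9; -2 21.8; 1 21.8; 4 21.8; 7 21.9; 10 22.0; 13 21.9; 16 21.7; 19 21.9; 22 21.9; 25 20.8; 28 13.8; 31 12.3; 34 9.9; 37 10.0; 40 9.9; 43 6.2; 46 18.4; 49 20.1; 52 21.4; 55 22.6; 58 23.6; 61 24.8; 64 26.0; 67 27.0; 70 28.2; 73 29.2; 76 29.4; 79 5.9; 82 0.1; 85 0.1; 88 -0.1;
```

View pics/rect.png

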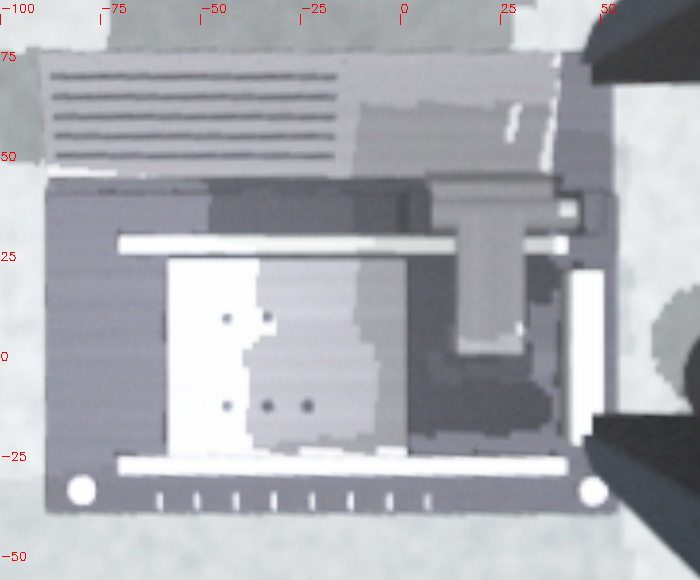

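The rectified view (axes in mm along the stage) confirms it. The grey coupon with round marks is in the channel, its rear end at x ≈ -58.5 and the stop face at x ≈ 43. The paddle covers y ≈ 45-76, with the jaw ahead of the coupon at x ≈ 14-30. The sizes match those given. Next, move to stage (-82, 32), above the paddle.

Request:
send_rows(
  targets=[
    [[0,0,0,-0.19,-0.01,0,-0.1],[0,0,0,-0.19,-0.01,0,-0.1],[0,0,0,-0.19,-0.01,0,-0.1],[0,0,0,0,0,-0.15,-0.1],[0,0,0,0,0,-0.15,-0.1],[0,0,0,0,0,-0.15,-0.1],[0,0,0,0,0,0,-0.1],[0,0,0,0,0,0,-0.1]],
  ],
)

```text
time_s: 4.7
ee_pos: [534.1, 66.9, 40.5]
ee_rot: [180.0, -0.0, -174.2]
force: [0.4, -0.4, 0.3]
gripper_width: 50.2
gripper_force: 0.0
```

Request:
send_rows(
  targets=[
    [[0,0,0,0,0,-0.02,-0.1],[0,0,0,0,0,-0.02,-0.1],[0,0,0,0,0,-0.02,-0.1],[0,0,0,0,0,-0.02,-0.1],[0,0,0,0,0,0,-0.1]],
  ],
)

```text
time_s: 5.2
ee_pos: [534.6, 67.0, 24.1]
ee_rot: [180.0, 0.0, -174.2]
force: [-2.1, -0.9, 4.0]
gripper_width: 50.1
gripper_force: 1.9
```

Request:
send_rows(
  targets=[
    [[0,0,0,0,0,-0.02,-0.1],[0,0,0,0,0,-0.02,-0.1],[0,0,0,0,0,0,-0.1],[0,0,0,0,0,0,-0.1]],
  ],
)

```text
time_s: 5.6
ee_pos: [534.8, 65.9, 17.1]
ee_rot: [-179.9, 0.1, -174.1]
force: [-2.0, -4.3, 9.1]
gripper_width: 50.2
gripper_force: 4.5
```

Request:
send_rows(
  targets=[
    [[0,0,0,0,0,-0.008,-0.1],[0,0,0,0,0,0,-0.1],[0,0,0,0,0,0,-0.1]],
  ],
)

```text
time_s: 5.9
ee_pos: [534.9, 65.5, 15.9]
ee_rot: [-179.9, 0.1, -174.1]
force: [-0.7, -6.0, 11.9]
gripper_width: 50.1
gripper_force: 5.7
```

```bash
python3 - <<'E'
from h import *
im,D=optics.grab_frame("scene"); save("s2.png",cv2.resize(im[190:290,260:420],None,fx=5,fy=5,interpolation=2))
C=cloud("scene",D);o=np.array([618,43.5]);a=np.radians(5.8);Rz=np.array([[np.cos(a),-np.sin(a)],[np.sin(a),np.cos(a)]])
L=(C[...,:2]-o)@Rz
for y in range(0,40,4):
    k=(D>0)&(abs(L[...,0]-21)<6)&(abs(L[...,1]-y)<2); print(y,np.median(C[...,2][k]).round(1),end="; ")
print(env.state()["ee_pos"])
E
```

```text
0 10.6; 4 10.1; 8 25.7; 12 36.9; 16 36.8; 20 35.5; 24 34.7; 28 34.0; 32 31.5; 36 30.3; [534.85344969  65.53662377  15.92361497]
```

View pics/s2.png

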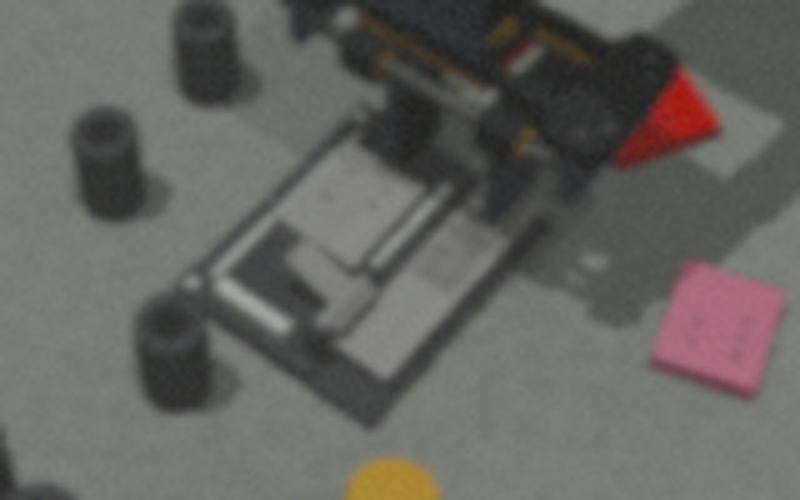

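Jaw is raised (its arm climbs to 37 mm at the tip) and the other fingertip stands behind the coupon. Now pushing.

Request:
send_rows(
  targets=[
    [[0,0,0,0.02,0.002,0,-0.1],[0,0,0,0.02,0.002,0,-0.1],[0,0,0,0.02,0.002,0,-0.1],[0,0,0,0.02,0.002,0,-0.1],[0,0,0,0.02,0.002,0,-0.1],[0,0,0,0,0,0,-0.1]],
  ],
)

```text
time_s: 6.55
ee_pos: [549.6, 68.5, 14.5]
ee_rot: [180.0, -0.6, -174.1]
force: [-9.2, -1.2, 11.9]
gripper_width: 50.2
gripper_force: 6.2
```

Request:
send_rows(
  targets=[
    [[0,0,0,0.02,0.002,0,-0.1],[0,0,0,0.02,0.002,0,-0.1],[0,0,0,0.02,0.002,0,-0.1],[0,0,0,0.02,0.002,0,-0.1],[0,0,0,0.02,0.002,0,-0.1],[0,0,0,0,0,0,-0.1],[0,0,0,0,0,0,-0.1]],
  ],
)

```text
time_s: 7.25
ee_pos: [569.9, 70.6, 14.5]
ee_rot: [180.0, -0.5, -174.1]
force: [-8.3, -1.1, 10.2]
gripper_width: 50.4
gripper_force: 5.9
```

Request:
send_rows(
  targets=[
    [[0,0,0,0.015,0.0015,0.004,-0.1],[0,0,0,0.015,0.0015,0,-0.1],[0,0,0,0.015,0.0015,0,-0.1],[0,0,0,0,0,0,-0.1],[0,0,0,0,0,0,-0.1]],
  ],
)

```text
time_s: 7.75
ee_pos: [579.3, 71.5, 15.1]
ee_rot: [180.0, -0.5, -174.1]
force: [-7.6, -0.5, 8.6]
gripper_width: 50.3
gripper_force: 5.1
```

Request:
send_rows(
  targets=[
    [[0,0,0,0.008,0.0008,0,-0.1],[0,0,0,0.008,0.0008,0,-0.1],[0,0,0,0,0,0,-0.1],[0,0,0,0,0,0,-0.1]],
  ],
)

```text
time_s: 8.15
ee_pos: [580.5, 71.6, 15.1]
ee_rot: [180.0, -0.7, -174.2]
force: [-11.7, -1.1, 11.2]
gripper_width: 50.6
gripper_force: 7.4
```

Request:
send_rows(
  targets=[
    [[0,0,0,0.008,0.0008,0,-0.1],[0,0,0,0.008,0.0008,0,-0.1],[0,0,0,0,0,0,-0.1],[0,0,0,0,0,0,-0.1]],
  ],
)

```text
time_s: 8.55
ee_pos: [580.7, 71.6, 15.0]
ee_rot: [180.0, -1.1, -174.2]
force: [-17.6, -2.3, 16.2]
gripper_width: 50.4
gripper_force: 10.5
```

```bash
python3 - <<'E'
from h import *
im,D=optics.grab_frame("scene"); save("s3.png",cv2.resize(im[190:290,260:420],None,fx=5,fy=5,interpolation=2))
C=cloud("scene",D);o=np.array([618,43.5]);a=np.radians(5.8);Rz=np.array([[np.cos(a),-np.sin(a)],[np.sin(a),np.cos(a)]])
L=(C[...,:2]-o)@Rz
for x in range(-30,60,3):
    k=(D>0)&(abs(L[...,1]+14)<5)&(abs(L[...,0]-x)<1.5); print(x,np.median(C[...,2][k]).round(1) if k.any() else None,end="; ")
E
```

```text
-30 406.2; -27 405.2; -24 402.3; -21 400.1; -18 396.5; -15 388.4; -12 194.0; -9 145.1; -6 192.3; -3 257.1; 0 377.3; 3 194.5; 6 192.1; 9 368.2; 12 356.1; 15 351.1; 18 22.2; 21 22.1; 24 22.7; 27 23.2; 30 22.4; 33 22.7; 36 23.8; 39 21.6; 42 22.7; 45 21.9; 48 19.4; 51 14.6; 54 9.6; 57 5.3;
```

View pics/s3.png

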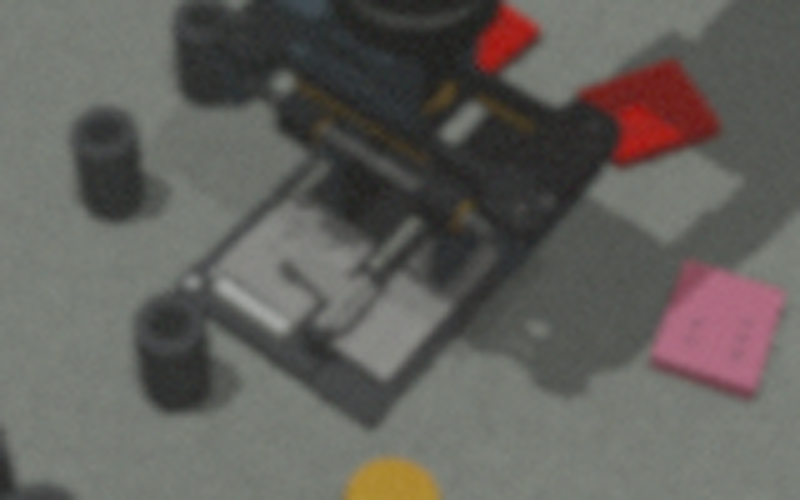

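The coupon now reaches the stop with no gap (crop about (250,290)), and the force rose without further travel, so it is home. Next, back off a little while still pressing, then lift away.

Request:
send_rows(
  targets=[
    [[0,0,0,-0.02,-0.002,0,-0.1],[0,0,0,-0.02,-0.002,0,-0.1],[0,0,0,-0.02,-0.002,0,-0.1],[0,0,0,0,0,0,-0.1],[0,0,0,0,0,0.02,-0.1],[0,0,0,0,0,0.02,-0.1],[0,0,0,0,0,0.02,-0.1],[0,0,0,0,0,0.03,-0.1],[0,0,0,0,0,0.1,-0.1],[0,0,0,0,0,0.2,-0.1],[0,0,0,0,0,0.2,-0.1],[0,0,0,0,0,0.1,-0.1]],
  ],
)

```text
time_s: 9.8
ee_pos: [578.8, 71.3, 156.9]
ee_rot: [-180.0, 0.3, -174.2]
force: [0.1, -0.8, -0.2]
gripper_width: 50.2
gripper_force: 0.0
```

Request:
send_rows(
  targets=[
    [[0,0,0,0.2,0.02,0,-0.1],[0,0,0,0.2,0.02,0,-0.1],[0,0,0,0.1,0.01,0,-0.1],[0,0,0,0,0,0,-0.1],[0,0,0,0,0,0,-0.1],[0,0,0,0,0,0,-0.1]],
  ],
)

```text
time_s: 10.4
ee_pos: [676.2, 81.1, 153.0]
ee_rot: [180.0, -0.1, -174.2]
force: [-0.3, 0.6, -0.9]
gripper_width: 50.4
gripper_force: 0.0
```

```bash
python3 - <<'E'
import h
from h import *
s=h.wrist(); im,D=optics.grab_frame("wrist"); C=h.cloud("wrist",D); save("w3.png",im)
o=np.array([618,43.5]);a=np.radians(5.8);Rz=np.array([[np.cos(a),-np.sin(a)],[np.sin(a),np.cos(a)]])
L=(C[...,:2]-o)@Rz
def prof(ax,lo,hi,r):
    for q in r:
        k=(D>0)&(C[...,2]<60)&(L[...,1-ax]>lo)&(L[...,1-ax]<hi)&(abs(L[...,ax]-q)<1); print(q,np.median(C[...,2][k]).round(1) if k.any() else None,end="; ")
    print()
prof(0,-18,-6,range(-26,60,2)); prof(1,-60,-30,range(42,80,4))
print(s["time_s"],s["ee_pos"],s["force"])
E
```

```text
-26 9.5; -24 10.2; -22 9.7; -20 9.8; -18 9.7; -16 21.9; -14 21.6; -12 21.7; -10 21.6; -8 21.5; -6 21.8; -4 21.9; -2 21.8; 0 21.9; 2 21.8; 4 22.2; 6 22.0; 8 22.0; 10 21.5; 12 21.7; 14 22.0; 16 22.0; 18 22.2; 20 21.9; 22 21.7; 24 21.9; 26 21.7; 28 21.8; 30 22.1; 32 22.0; 34 21.8; 36 21.7; 38 21.7; 40 21.8; 42 21.7; 44 18.6; 46 19.8; 48 20.0; 50 19.9; 52 19.7; 54 9.7; 56 9.8; 58 9.6; 
42 8.6; 46 17.0; 50 17.9; 54 18.4; 58 18.8; 62 19.4; 66 19.7; 70 20.6; 74 20.8; 78 5.9; 
10.4 [676.19641018  81.07145299 153.04947035] [-0.31890666  0.62571606 -0.86579024]
```

View pics/w3.png

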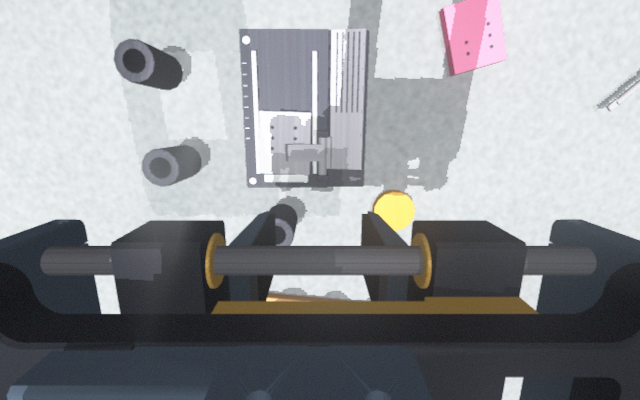

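The coupon is flush with the stop (coupon at about (285,143), stop at (285,178)). The paddle slopes about 0.12 rad, so the joint is near 0.24 with the jaw resting on the coupon. The bystanders in view have not moved, and the hand is clear.

```bash
python3 -c "
from workcell import env; print(env.job_done())"
```

```text
the job is handed in; nothing more can be done
None
```

The job is handed in: the coupon is home against the stop with the clip closed on it (joint near 0.24 by the paddle's slope), the hand is clear, no bystander was touched, and it took about 10.5 s of the 38 s allowed; no verdict was returned.

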